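Set up the hold-down clamp on the fixture stud

ROBOT

A 7-joint arm with a two-finger parallel gripper is mounted at the origin on the work surface; the furniture and walls round the work are solid. World frame = base frame: x ahead of the robot, y to its left, z up, the work surface at z = 0. Lengths are in m, angles in rad, forces in N, time in s.
With the tool pointing down it reaches from about 0.4 to 0.85 m from the base axis. Payload 10.4 kg.
Tool frame: the origin (TCP) lies midway between the tips of the shut fingers; the grasp point (between the pads) lies 19 mm behind it; z points along the fingers, x is the direction in which the jaws open and shut, and the axes are right-handed (so a half turn about z gives the same grasp; the last joint's range is limited). The gripper opens to 85 mm and grips with 20 to 120 N. Pads are 22 mm wide; open, the fingers measure 114 mm over their backs; the gripper's body (76 mm by 85 mm) begins 54 mm behind the grasp point. The pads swing forward as they close: fully open they stand 13 mm farther back than shut.
Start: joints at [-0.023, 0.332, -0.065, 1.46, 0.022, 1.35, -0.088], TCP at [0.625, 0, 0.231] pointing down, gripper open.
Joint ranges: [-2.6, 2.6], [-0.5, 2.12], [-1.47, 1.34], [0.16, 2.42], [-1.27, 4.41], [0.06, 2.06], [-2.6, 2.6]. Speed limits (rad/s): [2.22, 2.22, 2.79, 2.79, 3.14, 3.14, 3.14].

INTERFACE

Orientations are given as a unit quaternion [x, y, z, w].
In Python, from workcell import telemetry, eyes, order gives the robot as it stands.
- The arm moves only by the tool servo_tool, never from a script. Its argument "deltas" is a list of rows, each a list of 3 entries, a list of its own where there are three numbers: the shift along the tool's x, y, z in cm, then the turn about the tool's z in rad, then the finger opening in cm, from 0 to 8.54. A call has 1 to 12 rows; each row shifts and turns the pose as measured when the row begins, along the tool's axes as they then stand; what a row does not reach is not made up. A row lasts 1/12 s, in which the tool goes at most 41.7 mm and 7.16 degrees, less where a joint would pass 70% of its speed; a pose out of reach is approached as far as the arm can. A call is refused whole if a number of a shift passes 4.17 or a number of a turn 0.125, either way. A call with a gripper value outside its range is refused whole. The fingers move at their own pace and stop on an object; "force" is the grip in N (left out, the last holds). Time passes only in rows, so rows that do not move let the fingers close. It gives the time, the measured TCP pose, the force and the opening at its end, in the units of the state.
- telemetry.get_obs(): the state, without advancing time (a new reading comes with each control period).
- eyes.camera(name): name is "scene" or "side" or "wrist"; returns (picture, depth): 420x560x3 uint8, blue, green, red; 420x560 float32, m along the optical axis (not along the pixel's ray), 0 where there is no reading.
- eyes.calibration(name): a dict with "fx", "fy", "cx", "cy" (pixels), "rvec" (rotation vector, rad) and "tvec" (3), from world to camera coordinates, as OpenCV has them. Camera axes: x right, y down, z forward; pixel columns grow to the right and rows downward; lengths in m; the calibration is good to about 2 mm. A picture is of the moment at which its call begins: read the wrist's pose just before it. calibration takes no time and is no camera call; for the wrist camera it gives the pose at the moment of the call.
- order.hand_in(): hands the job in, once; it reports no verdict.
The state is a dict: "clock": time; "joint_pos": joint angles; "joint_velocities": joint speeds; "tau": joint torques, N m; "position": TCP position; "ee_rot": TCP orientation; "ft_force": force on the tool from outside, world axes, zero at the start; "torque": the same for the moment, N m; "grip_width": opening from 0.0 (shut) to 1.0 (fully open).
Only numpy, scipy, OpenCV 4.12 (cv2) and the standard library are available. Lean on these libraries where they do the work, as an engineer would, in place of code of your own. Each camera call takes 0.05 s, during which the arm holds its last target. There are 200 camera calls.

TASK

Set up the clamp over the square tube on the fixture. Stand the steel block that is as tall as the tube squarely inside the scribed outline on the base plate, lay the slotted strap over the stud so that it bridges block and tube level and in line with the plate, then put the washer and finally the hexagon collar nut (collar down) over the stud, each lying flat on the one below. Leave the other two blocks and the tape measure where they are.

Things in the scene. Friction and masses are not known exactly. Their poses are not given: they have to be found in the camera images.
- fixture: Fixture, fixed: grey plate 190 (x) x 90 (y) x 12 mm. Origin: plate's underside, on the stud's axis, z up. Threaded stud, 13 mm thick, stands at the origin, tapered tip at z = 94 mm; weld collar at its foot, 24 mm wide, 4 mm high. Dark square tube 30 x 30 mm, 110 mm long along y, fixed on the plate at x = +50 mm, top at z = 42 mm. Heel seat on the other side of the stud.
- heel_seat (a point): Heel seat: centre of the scribed white outline (36 x 48 mm) on the plate's top, at x = -50, y = 0, z = 12 mm of the fixture; same axes as the fixture.
- block_low: Plain bright-steel block, 32 mm (its x) by 44 mm (its y) by 18 mm high, loose, standing on the table. The lowest of the three, not wanted. Origin: centre of its underside, z up.
- block_mid: Plain bright-steel block, 32 mm (its x) by 44 mm (its y) by 30 mm high, loose, standing on the table. The middle one of the three, as tall as the tube: this is the heel block. On its seat its x lies along the fixture's x, either way round. Origin: centre of its underside, z up.
- block_tall: Plain bright-steel block, 32 mm (its x) by 44 mm (its y) by 48 mm high, loose, standing on the table. The tallest of the three, not wanted. Origin: centre of its underside, z up.
- strap: Strap clamp: bright-steel flat bar 150 (x) x 34 (y) x 12 mm, loose, lying flat, with a slot through its middle 34 mm long (x), 18 mm wide (y). Origin: centre of its underside, mid-slot; z up. In place, underside at fixture z = 42 mm, slot round the stud, its x along the fixture's x, either way round.
- washer: Thick round washer of dark steel, 40 mm outside, 18 mm bore, 8 mm thick, loose, lying flat. Origin: centre of its underside; z up. In place, its underside lies at fixture z = 54 mm, on the strap.
- nut: Slip nut of dark steel, 26 mm high, plain 17 mm bore (slides over the thread): round collar 38 mm wide, 6 mm high, below; hexagon 30 mm across flats above, two flats facing its +y and -y. Loose, standing on its collar. Origin: centre of the collar's underside; z up. In place, underside at fixture z = 62 mm, on the washer.
- tape: Yellow and black tape measure, 36 x 81 x 70 mm high, standing on the table, a bystander. Origin: centre of its underside.
Mind the look-alikes: they are no part of the job. Of the things shaped like the washer, the steel one is meant.

How it is judged:
On the way, in this order (a step that is already met when the one before it is completed fails the run):
1. the block as tall as the tube stands in the scribed outline (x of block_mid in the frame of fixture between -0.06 and -0.04 m and y of block_mid in the frame of fixture between -0.01 and 0.01 m and angle between the x axis of block_mid and the x axis of fixture, either way round below 0.2 rad and z of block_mid in the frame of fixture between 0.0095 and 0.0145 m and angle between block_mid's own z axis and vertical below 0.05 rad), for 0.2 s.
2. the strap lies level over the stud, on block and tube (all of step 1 and horizontal distance between strap and fixture below 0.013 m and angle between the x axis of strap and the x axis of fixture, either way round below 0.2 rad and z of strap in the frame of fixture between 0.0395 and 0.0445 m and angle between strap's own z axis and vertical below 0.05 rad), for 0.2 s.
3. the washer lies flat on the strap, round the stud (all of step 2 and horizontal distance between washer and fixture below 0.006 m and z of washer in the frame of fixture between 0.0515 and 0.0565 m and angle between washer's own z axis and vertical below 0.05 rad), for 0.2 s.
4. the nut stands on the washer, round the stud (all of step 3 and horizontal distance between nut and fixture below 0.006 m and z of nut in the frame of fixture between 0.0595 and 0.0645 m and angle between nut's own z axis and vertical below 0.05 rad), for 0.2 s.
At the end, for the whole second after the job is handed in: 30 mm block on its seat (10 mm, 0.2 rad); strap level on block and tube, stud in its slot (13 mm, 0.2 rad of plate x); washer flat on strap, nut collar-down on washer, each within 6 mm of the stud axis; heights within 2.5 mm, tilts under 0.05 rad; all at rest (all of step 4 and linear speed of each of block_mid, strap, washer, nut below 0.01 m/s); the robot touches nothing.
It fails at once if the low block was moved more than 30 mm (distance of block_low from where it was at the start of the episode above 0.03 m).
It fails at once if the tall block was moved more than 30 mm (distance of block_tall from where it was at the start of the episode above 0.03 m).
It fails at once if the tape measure was moved more than 30 mm (distance of tape from where it was at the start of the episode above 0.03 m).
It also fails if it takes over 106 s, if anything falls off the work surface, if the arm or the gripper's body presses on something with over 40 N, if the wrist force passes 120 N, or if a joint passes its speed limit or range.

## Working session

There is one attempt and no reset: what is moved stays moved. The work goes in short steps, Python scripts to look and compute and a tool call to move; the robot and the scene stay as the last step left them, time stands still between calls to the robot, and variables do not carry over. Pictures are saved under pics/ and viewed, about 12 in all and at most 16, crops included, and the job is handed in when it is done.

Besides the shell and the picture viewer there is one more tool, called after "Call:" as name(argument=value, ...), one argument or row to a line, values as JSON. servo_tool: Moves the arm, as the interface text tells. Its arguments: {"type":"object","properties":{"deltas":{"type":"array"},"force":{"type":"number"}},"required":["deltas"]}

```bash
mkdir -p pics; ls; cat > h.py <<'E'
import numpy as np, cv2
from workcell import telemetry, eyes, order
from scipy.spatial.transform import Rotation as R
def cal(n):
    c=eyes.calibration(n); M=R.from_rotvec(np.array(c['rvec']).ravel()).as_matrix(); return c,M,np.array(c['tvec']).ravel()
def cloud(n,d,C=None):
    c,M,t=C or cal(n); v,u=np.mgrid[:d.shape[0],:d.shape[1]]
    p=np.stack([(u-c['cx'])/c['fx']*d,(v-c['cy'])/c['fy']*d,d],-1)
    w=(p-t)@M; w[d<=0]=np.nan; return w
def shot(n,tag):
    C=cal(n); im,d=eyes.camera(n); cv2.imwrite(f'pics/{tag}.png',im); np.savez(f'pics/{tag}.npz',im=im,d=d,W=cloud(n,d,C)); return im,d,cloud(n,d,C),C
def ray(px,z,C):
    c,M,t=C; px=np.atleast_2d(px).astype(float)
    r=np.c_[(px[:,0]-c['cx'])/c['fx'],(px[:,1]-c['cy'])/c['fy'],np.ones(len(px))]@M; o=-t@M
    return o+r*((z-o[2])/r[:,2])[:,None]
def pose():
    s=telemetry.get_obs(); return s['clock'],np.round(s['position'],4),np.round(R.from_quat(s['ee_rot']).as_matrix(),3),s['grip_width']
E
python3 - <<'E'
from h import *
a=shot('scene','scene1');b=shot('side','side1');c=shot('wrist','wrist1')
print(pose()); 
for n in ('scene','side','wrist'):
    C=cal(n); print(n,-C[2]@C[1],C[1][2], C[0]['fx'])
E
```

```text
pics
(0.15, array([0.6247, 0.    , 0.2307]), array([[ 1.   ,  0.   , -0.001],
       [ 0.   , -1.   , -0.   ],
       [-0.001,  0.   , -1.   ]]), 1.0004049257458487)
scene [0.15278812 0.87783538 0.80788592] [ 0.34318924 -0.67921014 -0.64876401] 433.2672309954716
side [ 0.61409387 -1.0659795   0.74333766] [-0.04924438  0.85334801 -0.51901076] 510.27340321924214
wrist [0.62389888 0.08239744 0.3739577 ] [ 6.76806577e-04 -3.17212000e-01 -9.48354411e-01] 292.725683476709
```

View pics/scene1.png

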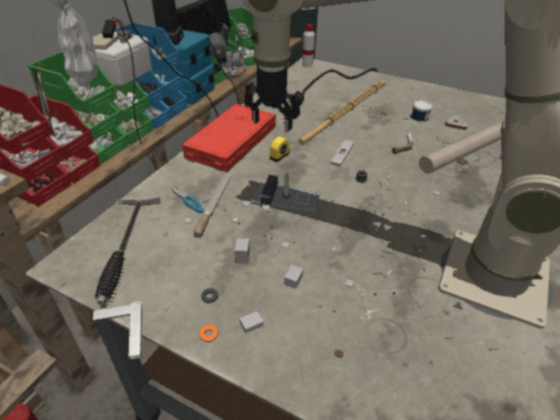

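View pics/side1.png

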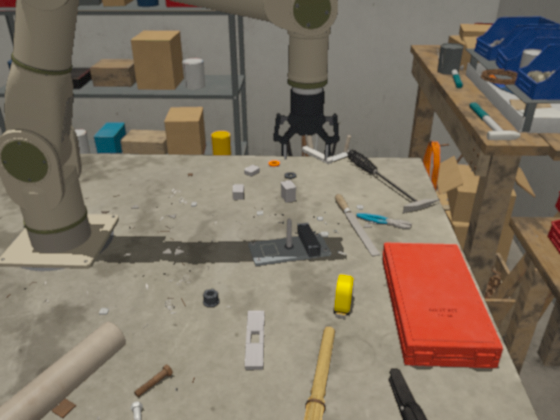

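The scene view shows the tall block at (242,250), two smaller blocks at (293,276) and (251,321), the dark washer at (210,296) and an orange look-alike at (208,333). The nut is at (361,176), the strap at (342,152), the fixture at (290,195) and the tape at (280,148). The side view agrees.

```bash
python3 - <<'E'
from h import *
for tag in('scene1','side1'):
    f=np.load(f'pics/{tag}.npz');W=f['W']; x,y,z=W[...,0],W[...,1],W[...,2]
    m=((z>0.005)&(z<.12)&(x>.25)&(x<.9)&(abs(y)<.5)).astype(np.uint8)
    n,l,s,_=cv2.connectedComponentsWithStats(m,connectivity=4)
    print(tag)
    for i in range(1,n):
        if s[i,4]<25: continue
        P=W[l==i]; h=np.nanpercentile(P[:,2],95)
        T=P[P[:,2]>h-.006]
        r=cv2.minAreaRect((T[:,:2]*1000).astype(np.float32))
        print(s[i],'h %.3f'%h,'top c',np.round(r[0],0),np.round(r[1],0),round(r[2],1),'mean',np.round(T[:,:2].mean(0),3), f['im'][l==i].mean(0).astype(int))
E
```

```text
scene1
[ 203  111   73   60 2089] h 0.055 top c [ 853. -219.] [334.  93.] 89.4 mean [ 0.852 -0.194] [ 51  61 160]
[299 117  36  28 286] h 0.027 top c [ 657. -407.] [187.  24.] 79.9 mean [ 0.654 -0.412] [ 85 119 142]
[270 137  21  25 373] h 0.068 top c [ 705. -214.] [42. 30.] 76.6 mean [ 0.705 -0.211] [ 51 111 127]
[331 140  23  26 242] h 0.013 top c [ 526. -332.] [ 35. 158.] 3.2 mean [ 0.525 -0.326] [152 155 161]
[392 146  21   7  77] h 0.019 top c [ 358. -434.] [46. 18.] 44.9 mean [ 0.364 -0.429] [56 68 83]
[419 153  13  19 138] h 0.058 top c [ 259. -372.] [38. 18.] 87.2 mean [ 0.257 -0.367] [79 88 95]
[357 171  11  11 102] h 0.027 top c [ 420. -222.] [30. 30.] 64.2 mean [ 0.419 -0.22 ] [56 57 57]
[ 252  173   68   39 1468] h 0.043 top c [613. -15.] [ 71. 115.] 15.8 mean [ 0.621 -0.01 ] [66 66 65]
[194 183  32  54 403] h 0.022 top c [731. 194.] [21. 87.] 14.9 mean [0.728 0.202] [115 127 137]
[173 186  31  27 268] h 0.013 top c [832. 121.] [ 35. 144.] 64.9 mean [0.833 0.122] [124 119  93]
[ 98 222  36  76 736] h 0.039 top c [813. 449.] [ 34. 119.] 32.9 mean [0.805 0.459] [47 50 52]
[
[... 1362 characters left out ...]
[333 274  21  41 654] h 0.067 top c [ 713. -221.] [45. 33.] 79.5 mean [ 0.713 -0.224] [  8 161 182]
[203 288  16  18 214] h 0.025 top c [ 427. -227.] [30. 33.] 9.8 mean [ 0.426 -0.227] [68 68 68]
[245 311  19  58 878] h 0.012 top c [ 532. -336.] [ 34. 153.] 3.1 mean [ 0.532 -0.343] [169 174 179]
[ 94 322  32  48 862] h 0.058 top c [ 263. -388.] [63. 26.] 89.8 mean [ 0.259 -0.382] [114 129 140]
[ 305  327   31   82 1088] h 0.027 top c [ 666. -409.] [187.  30.] 78.3 mean [ 0.661 -0.421] [ 91 145 171]
[134 364  39  33 333] h 0.019 top c [ 359. -453.] [74. 18.] 48.5 mean [ 0.37  -0.439] [ 63  84 108]
[388 368  29  45 631] h 0.032 top c [ 796. -461.] [25. 82.] 10.5 mean [ 0.797 -0.465] [52 56 60]
```

View pics/wrist1.png

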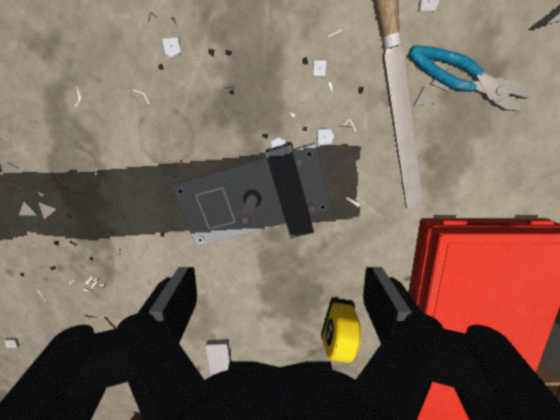

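The wrist view shows the fixture clearly. The scribed outline is at about (215,209), the stud foot at (253,197) and the tube spans (280,150) to (302,232). I'll measure the fixture pose from it.

```bash
python3 - <<'E'
from h import *
f=np.load('pics/wrist1.npz');im=f['im'];W=f['W'];C=cal('wrist')
# tube by depth
z=W[...,2]; print('table z',np.nanmedian(z[100:140,100:200]),'plate',np.nanmedian(z[200:215,205:222]))
m=((z>.035)&(z<.05)).astype(np.uint8); m[:130]=0;m[250:]=0;m[:,:262]=0;m[:,330:]=0
P=W[m>0]; r=cv2.minAreaRect((P[:,:2]*1000).astype(np.float32)); print('tube cloud',r,np.median(P[:,2]))
m2=((z>.006)&(z<.06)).astype(np.uint8); m2[:130]=0;m2[260:]=0;m2[:,:160]=0;m2[:,345:]=0
P=W[m2>0]; r=cv2.minAreaRect((P[:,:2]*1000).astype(np.float32)); print('all',r)
T=((z>.06)&(z<.12)).astype(np.uint8); T[:130]=0;T[260:]=0;T[:,:225]=0;T[:,345:]=0
P=W[T>0]; print('stud',len(P),P.mean(0),P[P[:,2]>np.percentile(P[:,2],80)].mean(0), P[:,2].max())
crop=im[130:260,160:345]; cv2.imwrite('pics/c1.png',cv2.resize(crop,None,fx=4,fy=4,interpolation=cv2.INTER_CUBIC))
E
```

```text
table z 0.0005085805996043779 plate 0.012364738109074236
tube cloud ((636.2172241210938, -8.616336822509766), (30.024694442749023, 110.12506866455078), 16.241504669189453) 0.04261590298002457
all ((595.0220947265625, -13.160087585449219), (211.39349365234375, 118.36853790283203), 11.61021900177002)
stud 205 [ 0.58923083 -0.01974126  0.08420541] [ 0.58849025 -0.02220261  0.0946269 ] 0.09595202783062817
```

View pics/c1.png

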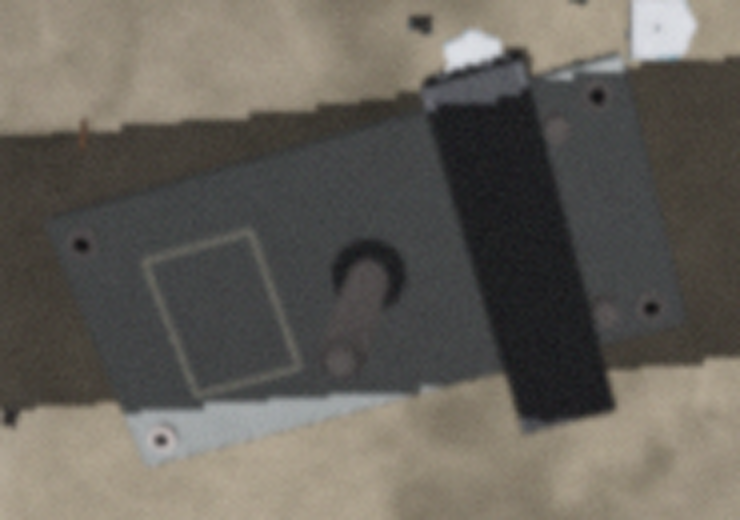

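The tube cloud measures 30 × 110 mm at (0.6362, -0.0086), yaw 16.2°. That puts the stud at (0.588, -0.0225), which matches the stud tip seen directly. The seat is at (0.540, -0.0365). Now I'll go to the 30 mm block near (0.43, 0.247).

Call:
servo_tool(
  deltas=[
    [[-2.4,-3.0,0.8],0,8.5],
    [[-2.4,-3.0,0.8],0,8.5],
    [[-2.4,-3.0,0.8],0,8.5],
    [[-2.4,-3.0,0.8],0,8.5],
    [[-2.4,-3.0,0.8],0,8.5],
    [[-2.4,-3.0,0.8],0,8.5],
    [[-2.4,-3.0,0.8],0,8.5],
    [[0,0,0],0.125,8.5],
    [[0,0,0],0.125,8.5],
    [[0,0,0],0.125,8.5],
    [[0,0,0],0.125,8.5],
    [[0,0,0],0.125,8.5],
  ],
  force=60,
)

```text
clock: 1.15
position: [0.4456, 0.2176, 0.1679]
ee_rot: [0.95, -0.312, -0.001, 0.003]
ft_force: [-0.6, 0.2, 0.8]
grip_width: 0.996
```

Call:
servo_tool(
  deltas=[
    [[0,0,0],0.125,8.5],
    [[0,0,0],0.125,8.5],
    [[0,0,0],0.125,8.5],
    [[0,0,0],0.125,8.5],
    [[0,0,0],0.125,8.5],
    [[0,0,0],0.125,8.5],
    [[0,0,0],0.125,8.5],
    [[0,0,0],0.0,8.5],
  ],
)

```text
clock: 1.82
position: [0.444, 0.2171, 0.1663]
ee_rot: [0.726, -0.688, -0.001, 0.005]
ft_force: [1.1, -0.3, -0.3]
grip_width: 0.998
```

```bash
cat >> h.py <<'E'
def tops(n,tag,zlo,zhi,area=300):
    im,d,W,C=shot(n,tag); z=W[...,2]; m=((z>zlo)&(z<zhi)).astype(np.uint8)
    k,l,s,_=cv2.connectedComponentsWithStats(m,connectivity=4)
    for i in range(1,k):
        if s[i,4]<area: continue
        P=W[l==i]; r=cv2.minAreaRect((P[:,:2]*1000).astype(np.float32))
        print(s[i],'rect',np.round(r[0],1),np.round(r[1],1),round(r[2],2),'z',np.round(np.median(P[:,2]),4),'mean',np.round(P[:,:2].mean(0),4))
    print(pose())
def go(x,y,z,yaw=None):
    "offset in tool axes, cm, and turn (rad) to bring TCP there; yaw= world deg of tool x"
    s=telemetry.get_obs(); M=R.from_quat(s['ee_rot']).as_matrix(); d=M.T@(np.array([x,y,z])-s['position'])*100
    a=np.arctan2(M[1,0],M[0,0]); print('yaw now',round(np.degrees(a),2),'delta cm',np.round(d,2),'turn',None if yaw is None else round((a-np.radians(yaw)+np.pi)%(2*np.pi)-np.pi,3))
E
python3 - <<'E'
from h import *
tops('wrist','w2',.022,.04)
E
```

```text
[ 225  191   45   32 1378] rect [431.1 249.1] [31.3 44. ] 2.93 z 0.0305 mean [0.4322 0.2489]
(1.8667, array([0.444 , 0.2171, 0.1662]), array([[ 0.061, -0.998, -0.008],
       [-0.998, -0.061, -0.007],
       [ 0.006,  0.008, -1.   ]]), 0.9941652708137425)
```

View pics/w2.png

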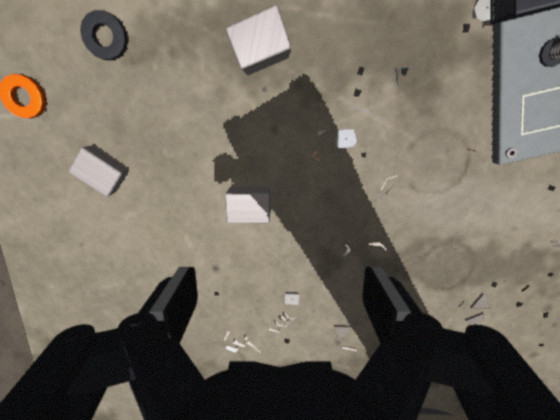

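The wrist view shows the 30 mm block at (248,207), with the tall block (260,38), low block (96,170), steel washer (103,35) and orange ring (22,95) well away. The block is at (0.431, 0.249), yaw 2.9°.

```bash
python3 -c "
from h import *
go(.4311,.2491,.008,-87.07)"
```

```text
yaw now -86.51 delta cm [-3.37  0.97 15.81] turn 0.01
```

Call:
servo_tool(
  deltas=[
    [[-1.7,0.5,2.0],0.01,8.5],
    [[-1.7,0.5,2.0],0,8.5],
    [[0,0,2.0],0,8.5],
    [[0,0,2.0],0,8.5],
    [[0,0,0],0,8.5],
    [[0,0,0],0,8.5],
  ],
)

```text
clock: 2.37
position: [0.432, 0.2516, 0.0846]
ee_rot: [0.734, -0.679, -0.0, 0.003]
ft_force: [0.6, 0.5, 1.0]
grip_width: 0.998
```

```bash
python3 -c "
from h import *
go(.4311,.2491,.008,-87.07)"
```

```text
yaw now -85.53 delta cm [0.21 0.07 7.66] turn 0.027
```

Call:
servo_tool(
  deltas=[
    [[0.2,0.1,2.0],0.027,8.5],
    [[0,0,2.0],0,8.5],
    [[0,0,2.0],0,8.5],
    [[0,0,1.5],0,8.5],
    [[0,0,0],0,8.5],
    [[0,0,0],0,8.5],
  ],
)

```text
clock: 2.87
position: [0.4359, 0.2506, 0.0149]
ee_rot: [0.728, -0.685, 0.001, -0.001]
ft_force: [0.4, -0.5, 0.8]
grip_width: 1.0
```

```bash
python3 -c "
from h import *
go(.4311,.2491,.008,-87.07)"
```

```text
yaw now -86.5 delta cm [0.12 0.49 0.69] turn 0.01
```

Call:
servo_tool(
  deltas=[
    [[0.1,0.5,0.6],0.01,8.5],
    [[0,0,0.1],0,8.5],
    [[0,0,0],0,5.5],
    [[0,0,0],0,4.0],
    [[0,0,0],0,4.0],
    [[0,0,0],0,4.0],
    [[0,0,0],0,4.0],
    [[0,0,0],0,4.0],
    [[0,0,0],0,4.0],
  ],
  force=60,
)

```text
clock: 3.62
position: [0.4335, 0.2503, 0.013]
ee_rot: [0.725, -0.689, 0.003, -0.004]
ft_force: [0.3, -0.1, -1.6]
grip_width: 0.497
```

Call:
servo_tool(
  deltas=[
    [[0,0,-2.0],0,4.0],
    [[0,0,-2.0],0,4.0],
    [[0,0,-2.0],0,4.0],
    [[0,0,-2.0],0,4.0],
    [[0,0,-1.0],0,4.0],
    [[0,0,0],0,4.0],
  ],
)

```text
clock: 4.12
position: [0.4297, 0.2484, 0.1031]
ee_rot: [0.725, -0.688, 0.001, -0.0]
ft_force: [0.3, 0.1, -4.3]
grip_width: 0.496
```

```bash
python3 -c "
from h import *
tops('wrist','w3',.02,.25)
go(.5402,-.0366,.1,-73.76)"
```

```text
[ 266    0   85   44 2364] rect [565.4 242. ] [50.7 22.7] 84.03 z 0.0481 mean [0.5659 0.2419]
[    9   238   542   182 47341] rect [430.2 249.2] [ 40.  130.9] 2.85 z 0.1766 mean [0.4372 0.2494]
(4.1667, array([0.4294, 0.2482, 0.1022]), array([[ 0.052, -0.999,  0.002],
       [-0.999, -0.052, -0.002],
       [ 0.002, -0.001, -1.   ]]), 0.49940723622986405)
yaw now -86.99 delta cm [29.02 -9.57  0.28] turn -0.231
```

View pics/w3.png

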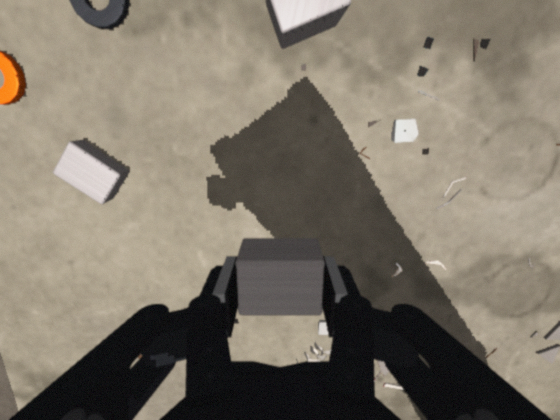

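The block is held centred in the jaws at (280,275), and the others are undisturbed. On to the seat.

Call:
servo_tool(
  deltas=[
    [[3.5,-1.2,0],0,4.0],
    [[3.5,-1.2,0],0,4.0],
    [[3.5,-1.2,0],0,4.0],
    [[3.5,-1.2,0],0,4.0],
    [[3.5,-1.2,0],0,4.0],
    [[3.5,-1.2,0],0,4.0],
    [[3.5,-1.2,0],0,4.0],
    [[3.5,-1.2,0],0,4.0],
    [[0,0,0],-0.115,4.0],
    [[0,0,0],-0.115,4.0],
    [[0,0,0],0,4.0],
    [[0,0,0],0,4.0],
  ],
)

```text
clock: 5.17
position: [0.5363, -0.0409, 0.0834]
ee_rot: [0.802, -0.597, -0.006, 0.008]
ft_force: [-0.7, 0.2, -3.2]
grip_width: 0.499
```

```bash
python3 -c "
from h import *
print(pose())
go(.5425,-.0359,.026,-73.76)"
```

```text
(5.1667, array([ 0.5363, -0.0409,  0.0834]), array([[ 0.288, -0.957, -0.019],
       [-0.958, -0.288, -0.007],
       [ 0.001,  0.02 , -1.   ]]), 0.49908190270327285)
yaw now -73.26 delta cm [-0.3  -0.85  5.73] turn 0.009
```

Call:
servo_tool(
  deltas=[
    [[-0.3,-0.8,1.0],0.01,4.0],
    [[0,0,1.0],0,4.0],
    [[0,0,1.0],0,4.0],
    [[0,0,1.0],0,4.0],
    [[0,0,0],0,4.0],
    [[0,0,0],0,4.0],
  ],
)

```text
clock: 5.67
position: [0.5391, -0.0335, 0.0368]
ee_rot: [0.797, -0.604, -0.008, 0.01]
ft_force: [0.0, 0.1, -3.3]
grip_width: 0.495
```

```bash
python3 -c "
from h import *
print(pose())
go(.5425,-.0359,.026,-73.76)
shot('wrist','w4')"
```

```text
(5.6667, array([ 0.5391, -0.0335,  0.0368]), array([[ 0.27 , -0.963, -0.025],
       [-0.963, -0.27 , -0.007],
       [-0.   ,  0.026, -1.   ]]), 0.4947624756204366)
yaw now -74.34 delta cm [ 0.32 -0.29  1.07] turn -0.01
```

View pics/w4.png

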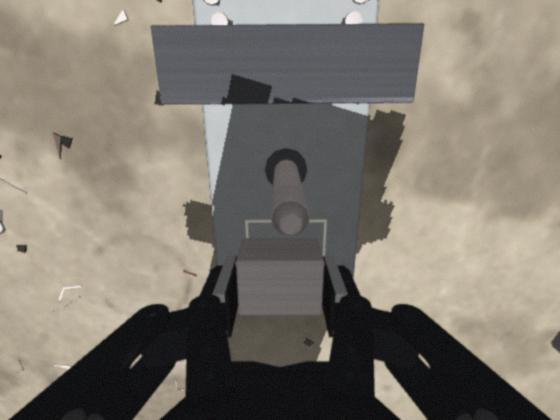

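The block hangs squarely over the outline, whose far edge shows at (286,221). It needs about 3 mm more in +x and -y.

Call:
servo_tool(
  deltas=[
    [[0.3,-0.3,0.3],-0.01,4.0],
    [[0,0,0.3],0,4.0],
    [[0,0,0.2],0,4.0],
    [[0,0,0],0,4.0],
    [[0,0,0],0,4.0],
  ],
)

```text
clock: 6.13
position: [0.5439, -0.0362, 0.0294]
ee_rot: [0.8, -0.6, -0.007, 0.009]
ft_force: [0.9, 0.5, -3.6]
grip_width: 0.497
```

```bash
python3 -c "
from h import *
print(pose())
go(.5425,-.0359,.026,-73.76)"
```

```text
(6.1333, array([ 0.5439, -0.0362,  0.0294]), array([[ 0.28 , -0.96 , -0.023],
       [-0.96 , -0.28 , -0.007],
       [ 0.   ,  0.024, -1.   ]]), 0.49713850051073843)
yaw now -73.75 delta cm [-0.07  0.12  0.34] turn 0.0
```

Call:
servo_tool(
  deltas=[
    [[-0.1,0.1,0.25],0,4.0],
    [[0,0,0.2],0,4.0],
    [[0,0,0.1],0,4.0],
    [[0,0,0],0,4.0],
  ],
)

```text
clock: 6.47
position: [0.543, -0.0356, 0.0257]
ee_rot: [0.8, -0.6, -0.007, 0.009]
ft_force: [-0.5, -0.2, -3.3]
grip_width: 0.499
```

Call:
servo_tool(
  deltas=[
    [[0,0,0.15],0,4.0],
    [[0,0,0.15],0,4.0],
    [[0,0,0],0,4.0],
  ],
)

```text
clock: 6.72
position: [0.5433, -0.0355, 0.0258]
ee_rot: [0.8, -0.6, -0.006, 0.009]
ft_force: [0.5, -0.2, -4.2]
grip_width: 0.501
```

Call:
servo_tool(
  deltas=[
    [[0,0,0.3],0,4.0],
    [[0,0,0.3],0,4.0],
    [[0,0,0],0,4.0],
  ],
)

```text
clock: 6.97
position: [0.544, -0.0356, 0.0262]
ee_rot: [0.799, -0.601, -0.006, 0.008]
ft_force: [0.6, -0.2, -4.5]
grip_width: 0.498
```

Call:
servo_tool(
  deltas=[
    [[0,0,0],0,4.8],
    [[0,0,0],0,5.5],
    [[0,0,0],0,6.0],
    [[0,0,0],0,6.0],
    [[0,0,-1.0],0,6.0],
    [[0,0,-2.0],0,6.0],
    [[0,0,-3.0],0,6.0],
    [[0,0,-3.0],0,6.0],
    [[0,2.0,-3.0],0,6.0],
    [[0,3.0,-1.0],0,6.0],
    [[0,0,0],0,6.0],
  ],
)

```text
clock: 7.88
position: [0.4973, -0.0486, 0.1642]
ee_rot: [0.8, -0.6, -0.006, 0.009]
ft_force: [0.2, -0.3, 0.3]
grip_width: 0.703
```

```bash
cat >> h.py <<'E'
O=np.array([.5882,-.0226]); A=np.radians(16.24); F=np.array([[np.cos(A),np.sin(A)],[-np.sin(A),np.cos(A)]])
E
python3 -c "
from h import *
tops('wrist','w5',.036,.05)
for p in [(.5402,-.0366)]: print(F@(np.array(p)-O))"
```

```text
[515   0  45  37 667] rect [ 695.6 -201.4] [47.6  4. ] 75.95 z 0.0426 mean [ 0.6967 -0.1976]
[ 210    1  144   46 6471] rect [635.7  -8.3] [ 30.2 110. ] 16.38 z 0.0428 mean [ 0.6355 -0.0083]
[ 256  132   50   37 1788] rect [541.4 -35.3] [31.7 44. ] 16.42 z 0.0426 mean [ 0.5419 -0.0353]
(7.9333, array([ 0.4993, -0.0476,  0.164 ]), array([[ 0.281, -0.96 , -0.018],
       [-0.96 , -0.281, -0.006],
       [ 0.   ,  0.019, -1.   ]]), 0.704218258104704)
[-4.99999969e-02 -1.76319339e-05]
```

View pics/w5.png

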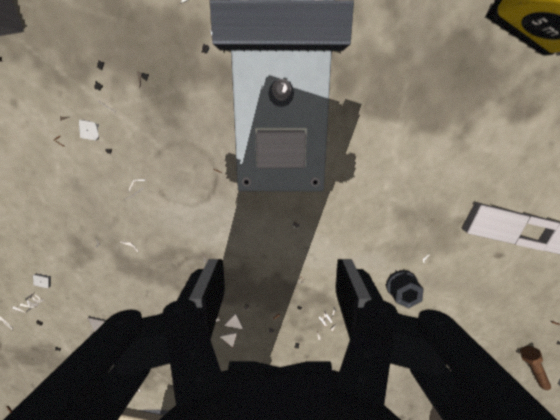

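The block sits in the outline at (282,148), at -48/0 mm in the fixture frame, flat and aligned to 0.1°. The strap is at right (515,228) and the nut at (406,289). Next is the strap near (0.53, -0.335).

Call:
servo_tool(
  deltas=[
    [[3.7,0.7,0],0,7.0],
    [[3.7,0.7,0],0,7.0],
    [[3.7,0.7,0],0,7.0],
    [[3.7,0.7,0],0,7.0],
    [[3.7,0.7,0],0,7.0],
    [[3.7,0.7,0],0,7.0],
    [[3.7,0.7,0],0,7.0],
    [[3.7,0.7,0],0,7.0],
    [[0,0,0],-0.125,7.0],
    [[0,0,0],-0.125,7.0],
    [[0,0,0],-0.125,7.0],
    [[0,0,0],-0.125,7.0],
  ],
)

```text
clock: 8.93
position: [0.5347, -0.3591, 0.1611]
ee_rot: [0.927, -0.375, -0.009, 0.007]
ft_force: [0.7, -0.2, 0.5]
grip_width: 0.823
```

Call:
servo_tool(
  deltas=[
    [[0,0,0],-0.125,7.0],
    [[0,0,0],-0.125,7.0],
    [[0,0,0],-0.125,7.0],
    [[0,0,0],-0.125,7.0],
    [[0,0,0],-0.125,7.0],
    [[0,0,0],-0.125,7.0],
    [[0,0,0],-0.09,7.0],
    [[0,0,0],0,7.0],
  ],
)

```text
clock: 9.6
position: [0.5371, -0.3578, 0.1552]
ee_rot: [0.999, 0.042, -0.013, 0.0]
ft_force: [-0.3, -0.3, -0.2]
grip_width: 0.819
```

```bash
python3 -c "
from h import *
tops('wrist','w6',.007,.02)"
```

```text
[ 458    7   49  109 1021] rect [ 696.1 -222.5] [29.3 84.5] 12.02 z 0.0128 mean [ 0.695  -0.2218]
[ 261   91   39  151 4615] rect [ 529.2 -332. ] [ 34.1 150. ] 3.2 z 0.0126 mean [ 0.5289 -0.3251]
[375 164  52 110 576] rect [ 654.8 -372. ] [124.    9.5] 77.11 z 0.0169 mean [ 0.6557 -0.3656]
[541 197  19  51 416] rect [ 813.6 -357.6] [50.   3.8] 89.64 z 0.0121 mean [ 0.8135 -0.3627]
[ 93 233  50  52 755] rect [ 354.3 -447.8] [77.1 23.1] 47.94 z 0.014 mean [ 0.3594 -0.4442]
[484 265  34  77 913] rect [ 787.  -459.2] [94.8 19.5] 89.77 z 0.0125 mean [ 0.7862 -0.4555]
(9.65, array([ 0.5371, -0.3578,  0.1551]), array([[ 0.997,  0.078, -0.027],
       [ 0.078, -0.997, -0.001],
       [-0.027, -0.001, -1.   ]]), 0.8196195394295406)
```

```bash
python3 -c "
from h import *
go(.5292,-.332,.004,3.2)"
```

```text
yaw now 4.48 delta cm [-0.18 -2.61 15.13] turn 0.022
```

Call:
servo_tool(
  deltas=[
    [[-0.2,-1.3,2.5],0.022,7.0],
    [[0,-1.3,2.5],0,7.0],
    [[0,0,2.5],0,7.0],
    [[0,0,2.5],0,7.0],
    [[0,0,1.5],0,7.0],
    [[0,0,0],0,7.0],
    [[0,0,0],0,7.0],
  ],
)

```text
clock: 10.23
position: [0.5324, -0.3309, 0.0357]
ee_rot: [1.0, 0.014, -0.012, 0.001]
ft_force: [0.7, 0.7, 1.2]
grip_width: 0.817
```

```bash
python3 -c "
from h import *
print(pose());go(.5292,-.332,.004,3.2)"
```

```text
(10.2333, array([ 0.5324, -0.3309,  0.0357]), array([[ 0.999,  0.029, -0.025],
       [ 0.029, -1.   , -0.002],
       [-0.025,  0.001, -1.   ]]), 0.817106397371986)
yaw now 1.66 delta cm [-0.25  0.09  3.18] turn -0.027
```

Call:
servo_tool(
  deltas=[
    [[-0.25,0.1,1.2],-0.027,7.0],
    [[0,0,1.2],0,7.0],
    [[0,0,0.3],0,7.0],
    [[0,0,0],0,7.0],
    [[0,0,0],0,7.0],
  ],
)

```text
clock: 10.65
position: [0.5322, -0.3333, 0.0118]
ee_rot: [1.0, 0.024, -0.01, 0.002]
ft_force: [0.5, -0.3, 0.6]
grip_width: 0.82
```

```bash
python3 -c "
from h import *
print(pose());go(.5292,-.332,.004,3.2)"
```

```text
(10.65, array([ 0.5322, -0.3333,  0.0118]), array([[ 0.999,  0.048, -0.02 ],
       [ 0.048, -0.999, -0.004],
       [-0.02 ,  0.003, -1.   ]]), 0.8199231804072863)
yaw now 2.77 delta cm [-0.28 -0.15  0.78] turn -0.007
```

Call:
servo_tool(
  deltas=[
    [[-0.3,-0.1,0.6],0,7.0],
    [[0,0,0.4],0,7.0],
    [[0,0,0],0,7.0],
    [[0,0,0],0,7.0],
  ],
)

```text
clock: 10.98
position: [0.5299, -0.333, 0.003]
ee_rot: [1.0, 0.023, -0.009, 0.003]
ft_force: [0.5, 0.3, 0.3]
grip_width: 0.821
```

Call:
servo_tool(
  deltas=[
    [[0,0,0],0,5.0],
    [[0,0,0],0,3.0],
    [[0,0,0],0,3.0],
    [[0,0,0],0,3.0],
    [[0,0,0],0,3.0],
    [[0,0,0],0,3.0],
    [[0,0,0],0,3.0],
    [[0,0,0],0,3.0],
  ],
  force=70,
)

```text
clock: 11.65
position: [0.5302, -0.3332, 0.0039]
ee_rot: [1.0, 0.023, -0.009, 0.003]
ft_force: [-0.5, -0.2, 0.5]
grip_width: 0.371
```

Call:
servo_tool(
  deltas=[
    [[0,0,-2.0],0,3.0],
    [[0,0,-3.0],0,3.0],
    [[0,0,-3.0],0,3.0],
    [[0,0,-3.0],0,3.0],
    [[0,0,-2.5],0,3.0],
    [[0,0,0],0,3.0],
  ],
)

```text
clock: 12.15
position: [0.5287, -0.33, 0.1377]
ee_rot: [1.0, 0.023, -0.014, -0.001]
ft_force: [1.1, -1.3, -2.7]
grip_width: 0.37
```

```bash
python3 -c "
from h import *
tops('wrist','w7',.09,.2)
go(.5877,-.0223,.15,-73.76)"
```

```text
[  129   127   309   258 25849] rect [ 526.3 -321.4] [ 98.8 130.2] 34.0 z 0.1473 mean [ 0.5287 -0.3162]
(12.2, array([ 0.5278, -0.3296,  0.135 ]), array([[ 0.998,  0.047, -0.031],
       [ 0.047, -0.999,  0.002],
       [-0.031, -0.003, -1.   ]]), 0.3690848787453397)
yaw now 2.69 delta cm [  7.38 -30.42  -1.62] turn 1.334
```

View pics/w7.png

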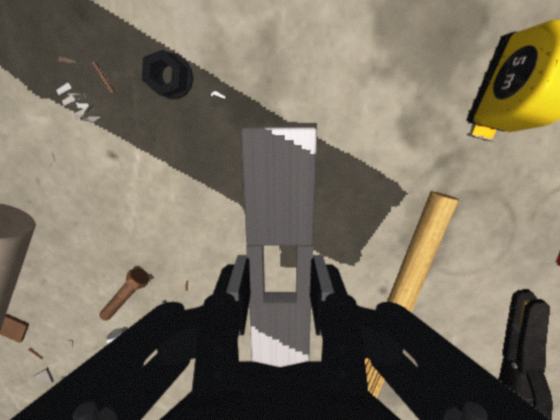

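The strap is gripped squarely, with its slot at (282,273) between the fingers. Carrying it high to the stud.

Call:
servo_tool(
  deltas=[
    [[0,0,-2.0],0,3.0],
    [[0.9,-3.8,-0.3],0,3.0],
    [[0.9,-3.8,-0.3],0,3.0],
    [[0.9,-3.8,-0.3],0,3.0],
    [[0.9,-3.8,-0.3],0,3.0],
    [[0.9,-3.8,-0.3],0,3.0],
    [[0.9,-3.8,-0.3],0,3.0],
    [[0.9,-3.8,-0.3],0,3.0],
    [[0.9,-3.6,-0.3],0,3.0],
    [[0,0,0],0.12,3.0],
    [[0,0,0],0.12,3.0],
    [[0,0,0],0.12,3.0],
  ],
)

```text
clock: 13.2
position: [0.5765, -0.009, 0.1503]
ee_rot: [0.986, -0.162, -0.034, 0.001]
ft_force: [-0.5, -0.0, -4.0]
grip_width: 0.367
```

Call:
servo_tool(
  deltas=[
    [[0,0,0],0.12,3.0],
    [[0,0,0],0.12,3.0],
    [[0,0,0],0.12,3.0],
    [[0,0,0],0.12,3.0],
    [[0,0,0],0.12,3.0],
    [[0,0,0],0.12,3.0],
    [[0,0,0],0.12,3.0],
    [[0,0,0],0.12,3.0],
    [[0,0,0],0,3.0],
  ],
)

```text
clock: 13.95
position: [0.5652, -0.0075, 0.1268]
ee_rot: [0.786, -0.617, -0.041, 0.027]
ft_force: [0.8, 0.2, -4.0]
grip_width: 0.374
```

```bash
python3 -c "
from h import *
print(pose());go(.5877,-.0223,.11,-73.76)"
```

```text
(13.95, array([ 0.5652, -0.0075,  0.1268]), array([[ 0.236, -0.967, -0.098],
       [-0.971, -0.237,  0.008],
       [-0.031,  0.094, -0.995]]), 0.37428343902579947)
yaw now -76.37 delta cm [ 2.02 -1.98  1.44] turn -0.046
```

Call:
servo_tool(
  deltas=[
    [[1.0,-1.0,0],-0.045,3.0],
    [[1.0,-1.0,0],0,3.0],
    [[0,0,0],0,3.0],
    [[0,0,0],0,3.0],
    [[0,0,0],0,3.0],
  ],
)

```text
clock: 14.37
position: [0.5856, -0.0215, 0.1155]
ee_rot: [0.805, -0.591, -0.047, 0.03]
ft_force: [-0.8, -0.5, -5.0]
grip_width: 0.37
```

```bash
python3 -c "
from h import *
print(pose());go(.5877,-.0223,.11,-73.76);print(np.round(telemetry.get_obs()['joint_pos'],3))"
```

```text
(14.3667, array([ 0.5856, -0.0215,  0.1155]), array([[ 0.298, -0.948, -0.11 ],
       [-0.954, -0.3  ,  0.007],
       [-0.04 ,  0.103, -0.994]]), 0.3704814568264999)
yaw now -72.67 delta cm [ 0.16 -0.23  0.53] turn 0.019
[-3.600e-02  4.140e-01  1.000e-03  1.605e+00 -1.200e-02  1.233e+00
 -1.296e+00]
```

```bash
python3 -c "
from h import *
im,*_=shot('wrist','w8'); print(pose())
cv2.imwrite('pics/w8c.png',cv2.resize(im[120:400,150:420],None,fx=2,fy=2))"
```

```text
(14.4167, array([ 0.5853, -0.0213,  0.1155]), array([[ 0.298, -0.948, -0.111],
       [-0.954, -0.3  ,  0.007],
       [-0.04 ,  0.104, -0.994]]), 0.3684366242025642)
```

View pics/w8c.png

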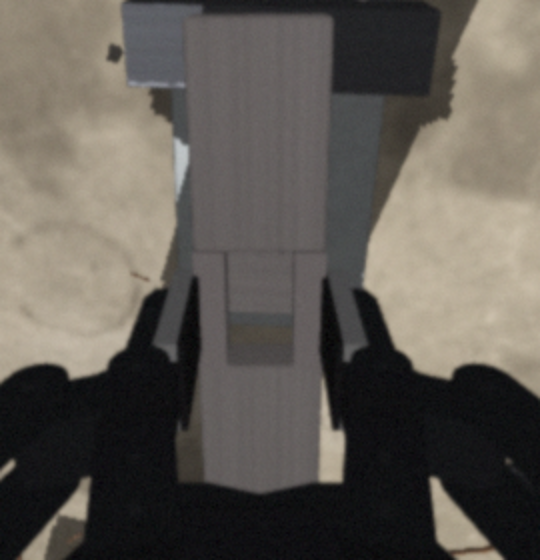

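The slot is centred between the fingers. The stud is hidden behind the strap, so I'll rely on the measured pose.

Call:
servo_tool(
  deltas=[
    [[0.15,-0.25,-0.3],0.02,3.0],
    [[0,0,0],0,3.0],
  ],
)

```text
clock: 14.58
position: [0.5878, -0.0216, 0.1178]
ee_rot: [0.799, -0.599, -0.047, 0.031]
ft_force: [-0.8, 0.2, -4.3]
grip_width: 0.369
```

```bash
python3 -c "
from h import *
print(pose());go(.5877,-.0223,.10,-73.76)"
```

```text
(14.5833, array([ 0.5878, -0.0216,  0.1178]), array([[ 0.279, -0.954, -0.112],
       [-0.96 , -0.281,  0.007],
       [-0.038,  0.105, -0.994]]), 0.3687095394752363)
yaw now -73.81 delta cm [ 0.14 -0.16  1.77] turn -0.001
```

Call:
servo_tool(
  deltas=[
    [[0.04,-0.08,0.7],0,3.0],
    [[0.03,-0.07,0.7],0,3.0],
    [[0.03,-0.07,0.6],0,3.0],
    [[0,0,0],0,3.0],
  ],
)

```text
clock: 14.92
position: [0.588, -0.0211, 0.0962]
ee_rot: [0.799, -0.598, -0.047, 0.03]
ft_force: [0.1, -0.1, -4.6]
grip_width: 0.37
```

```bash
python3 -c "
from h import *
print(pose());go(.5877,-.0223,.06,-73.76)"
```

```text
(14.9167, array([ 0.588 , -0.0211,  0.0962]), array([[ 0.28 , -0.954, -0.111],
       [-0.959, -0.282,  0.007],
       [-0.038,  0.104, -0.994]]), 0.3695670509592621)
yaw now -73.73 delta cm [ 0.24 -0.32  3.6 ] turn 0.001
```

Call:
servo_tool(
  deltas=[
    [[0.12,-0.1,0.6],0,3.0],
    [[0.03,-0.07,0.6],0,3.0],
    [[0.03,-0.07,0.6],0,3.0],
    [[0,0,0],0,3.0],
  ],
)

```text
clock: 15.25
position: [0.5884, -0.0221, 0.0754]
ee_rot: [0.799, -0.598, -0.047, 0.031]
ft_force: [-1.0, 0.4, -4.2]
grip_width: 0.372
```

```bash
python3 -c "
from h import *
print(pose());go(.5877,-.0223,.05,-73.76)"
```

```text
(15.25, array([ 0.5884, -0.0221,  0.0754]), array([[ 0.28 , -0.953, -0.112],
       [-0.959, -0.283,  0.007],
       [-0.039,  0.105, -0.994]]), 0.3724158875255705)
yaw now -73.71 delta cm [ 0.1  -0.2   2.53] turn 0.001
```

Call:
servo_tool(
  deltas=[
    [[0.03,-0.07,0.6],0,3.0],
    [[0.03,-0.07,0.6],0,3.0],
    [[0.03,-0.07,0.6],0,3.0],
    [[0.0,-0.05,0.4],0,3.0],
    [[0,0,0.2],0,3.0],
  ],
)

```text
clock: 15.67
position: [0.5889, -0.0222, 0.0493]
ee_rot: [0.799, -0.598, -0.047, 0.03]
ft_force: [-5.0, 0.3, 5.0]
grip_width: 0.371
```

Call:
servo_tool(
  deltas=[
    [[0,0,0.3],0,3.0],
    [[0,0,0.3],0,3.0],
    [[0,0,0.3],0,3.0],
  ],
)

```text
clock: 15.92
position: [0.5886, -0.0224, 0.0458]
ee_rot: [0.799, -0.599, -0.046, 0.03]
ft_force: [-15.2, 0.6, 35.4]
grip_width: 0.372
```

```bash
python3 -c "
from h import *
print(pose());go(.5877,-.0223,.046,-73.76)"
```

```text
(15.9167, array([ 0.5886, -0.0224,  0.0458]), array([[ 0.279, -0.954, -0.11 ],
       [-0.959, -0.282,  0.008],
       [-0.038,  0.103, -0.994]]), 0.37215215128789514)
yaw now -73.77 delta cm [-0.03  0.09 -0.01] turn -0.0
```

Call:
servo_tool(
  deltas=[
    [[0,0,-0.2],0,3.0],
    [[0,0,0],0,4.5],
    [[0,0,0],0,5.5],
    [[0,0,0],0,6.0],
    [[0,0,-0.1],0,6.0],
    [[0,-0.1,-1.0],0,6.0],
    [[0.1,-0.2,-2.0],0,6.0],
    [[0.1,-0.2,-2.0],0,6.0],
    [[0.1,-0.3,-3.0],0,6.0],
    [[0.1,-0.3,-3.0],0,6.0],
    [[0.1,2.7,-2.0],0,6.0],
    [[0,3.0,-1.0],0,6.0],
  ],
  force=60,
)

```text
clock: 16.92
position: [0.5643, -0.0388, 0.1994]
ee_rot: [0.8, -0.597, -0.047, 0.03]
ft_force: [-0.0, 0.6, 0.4]
grip_width: 0.704
```

```bash
python3 -c "
from h import *
tops('wrist','w9',.048,.062)
W=np.load('pics/w9.npz')['W']; z=W[...,2]
P=W[(z>.046)&(z<.064)&(abs(W[...,0]-.588)<.09)&(abs(W[...,1]+.022)<.05)]
r=np.linalg.lstsq(np.c_[P[:,:2]-[.588,-.022],np.ones(len(P))],P[:,2],rcond=None)[0]; print('strap plane',r)
print(np.round(telemetry.get_obs()['joint_pos'],3))"
```

```text
[ 488   47   67   70 1307] rect [ 711.6 -211.2] [63.  35.2] 79.57 z 0.0557 mean [ 0.7105 -0.1931]
[  0  59  31  42 804] rect [580.4 234.7] [31.8 32.3] 24.19 z 0.0491 mean [0.5804 0.2308]
[ 257   66   39  156 4865] rect [590.1 -21.3] [149.   34.1] 16.9 z 0.0547 mean [ 0.5993 -0.0186]
(16.9667, array([ 0.5614, -0.0412,  0.2022]), array([[ 0.281, -0.953, -0.11 ],
       [-0.959, -0.283,  0.008],
       [-0.039,  0.103, -0.994]]), 0.7062401352731572)
strap plane [1.44141814e-03 9.06874238e-05 5.46325237e-02]
[-0.016  0.295  0.016  1.575 -0.013  1.382 -1.281]
```

View pics/w9.png

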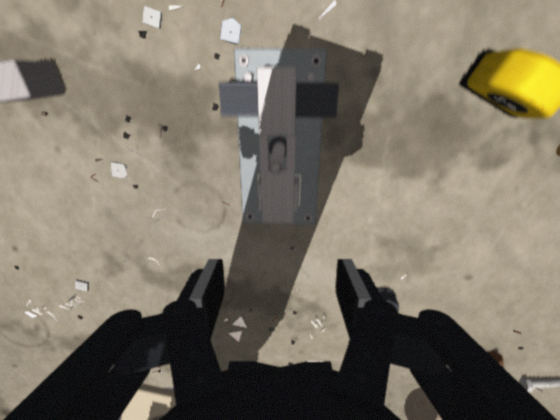

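The strap lies level over the stud (slope 0.0014, yaw 16.9° against 16.3° for the tube). The stud shows through the slot at (278,152). Now the washer near (0.58, 0.384), keeping this wrist angle.

Call:
servo_tool(
  deltas=[
    [[-3.7,-1.0,0],0,7.0],
    [[-3.7,-1.0,0],0,7.0],
    [[-3.7,-1.0,0],0,7.0],
    [[-3.7,-1.0,0],0,7.0],
    [[-3.7,-1.0,0.3],0,7.0],
    [[-3.7,-1.0,0.6],0,7.0],
    [[-3.7,-1.0,1.0],0,7.0],
    [[-3.7,-1.0,1.0],0,7.0],
    [[-3.7,-1.0,1.0],0,7.0],
    [[-3.7,-1.0,1.0],0,7.0],
    [[-3.7,-1.0,1.0],0,7.0],
    [[0,0,0],0,7.0],
  ],
)

```text
clock: 17.97
position: [0.5499, 0.3941, 0.1573]
ee_rot: [0.795, -0.604, -0.042, 0.025]
ft_force: [-1.5, 1.4, -0.5]
grip_width: 0.822
```

```bash
python3 -c "
from h import *
tops('wrist','w10',.005,.012)
print(np.round(telemetry.get_obs()['joint_pos'],3))"
```

```text
[103   0 100  58 328] rect [648.4 541.2] [ 1.4 99.7] 40.11 z 0.007 mean [0.6499 0.5393]
[ 285  135   40   41 1022] rect [581.3 384.2] [38.8 39. ] 43.74 z 0.0085 mean [0.5819 0.3844]
[191 166  39  37 903] rect [525.3 468.8] [39.  38.8] 18.28 z 0.0086 mean [0.526  0.4688]
(18.0167, array([0.5515, 0.3908, 0.1582]), array([[ 0.264, -0.96 , -0.095],
       [-0.964, -0.266,  0.01 ],
       [-0.035,  0.089, -0.995]]), 0.8180213964470582)
[-0.533  0.548 -0.174  1.318  0.023  1.349 -1.992]
```

```bash
python3 -c "
from h import *
go(.5813,.3842,.03)"
```

```text
yaw now -74.67 delta cm [ 1.87 -3.83 12.47] turn None
```

Call:
servo_tool(
  deltas=[
    [[0.5,-0.9,3.1],0,7.0],
    [[0.5,-0.9,3.1],0,7.0],
    [[0.5,-1.0,3.1],0,7.0],
    [[0.4,-1.0,3.0],0,7.0],
    [[0,0,0],0,7.0],
    [[0,0,0],0,7.0],
  ],
)

```text
clock: 18.52
position: [0.5861, 0.3837, 0.0333]
ee_rot: [0.795, -0.605, -0.039, 0.022]
ft_force: [0.5, 0.4, 1.6]
grip_width: 0.82
```

```bash
python3 -c "
from h import *
print(pose());go(.5813,.3842,.0035)"
```

```text
(18.5167, array([0.5861, 0.3837, 0.0333]), array([[ 0.264, -0.96 , -0.088],
       [-0.964, -0.266,  0.012],
       [-0.035,  0.082, -0.996]]), 0.8198971900586175)
yaw now -74.66 delta cm [-0.08  0.2   3.01] turn None
```

Call:
servo_tool(
  deltas=[
    [[-0.1,0.2,1.0],0,7.0],
    [[0,0,1.0],0,7.0],
    [[0,0,0.6],0,7.0],
    [[0,0,0],0,7.0],
    [[0,0,0],0,7.0],
  ],
)

```text
clock: 18.93
position: [0.5832, 0.3856, 0.0126]
ee_rot: [0.795, -0.606, -0.037, 0.018]
ft_force: [0.5, -0.2, 0.5]
grip_width: 0.821
```

```bash
python3 -c "
from h import *
print(pose());go(.5813,.3842,.0035)"
```

```text
(18.9333, array([0.5832, 0.3856, 0.0126]), array([[ 0.264, -0.961, -0.082],
       [-0.964, -0.266,  0.016],
       [-0.037,  0.075, -0.997]]), 0.8206221242233613)
yaw now -74.69 delta cm [0.12 0.15 0.92] turn None
```

Call:
servo_tool(
  deltas=[
    [[0.1,0.15,0.6],0,7.0],
    [[0,0,0.35],0,7.0],
    [[0,0,0],0,7.0],
    [[0,0,0],0,7.0],
  ],
)

```text
clock: 19.27
position: [0.5816, 0.3853, 0.0046]
ee_rot: [0.795, -0.605, -0.037, 0.017]
ft_force: [-0.4, -1.2, -0.8]
grip_width: 0.821
```

```bash
python3 -c "
from h import *
print(pose());go(.5813,.3842,.0035)"
```

```text
(19.2667, array([0.5816, 0.3853, 0.0046]), array([[ 0.265, -0.961, -0.079],
       [-0.964, -0.267,  0.018],
       [-0.038,  0.072, -0.997]]), 0.8213317916326358)
yaw now -74.65 delta cm [0.1  0.05 0.11] turn None
```

Call:
servo_tool(
  deltas=[
    [[0.1,0,0.15],0,7.0],
    [[0,0,0],0,5.5],
    [[0,0,0],0,3.6],
    [[0,0,0],0,3.6],
    [[0,0,0],0,3.6],
    [[0,0,0],0,3.6],
    [[0,0,0],0,3.6],
    [[0,0,0],0,3.6],
  ],
  force=50,
)

```text
clock: 19.93
position: [0.5823, 0.3844, 0.0036]
ee_rot: [0.795, -0.605, -0.037, 0.016]
ft_force: [-0.5, -0.5, 0.6]
grip_width: 0.43
```

Call:
servo_tool(
  deltas=[
    [[0,0,-2.0],0,3.6],
    [[0,0,-3.0],0,3.6],
    [[0,0,-3.0],0,3.6],
    [[0,0,-3.0],0,3.6],
    [[0,0,-3.0],0,3.6],
    [[0,0,0],0,3.6],
  ],
)

```text
clock: 20.43
position: [0.5915, 0.3806, 0.1451]
ee_rot: [0.795, -0.605, -0.038, 0.02]
ft_force: [1.0, 0.5, 0.9]
grip_width: 0.428
```

```bash
python3 -c "
from h import *
tops('wrist','w11',.1,.16);go(.5877,-.0223,.15,-73.76)"
```

```text
[ 230  236  115   67 3762] rect [594.3 375.9] [40.  53.7] 35.51 z 0.15 mean [0.5936 0.3809]
(20.4833, array([0.5905, 0.3802, 0.1422]), array([[ 0.265, -0.96 , -0.088],
       [-0.964, -0.267,  0.013],
       [-0.035,  0.081, -0.996]]), 0.4327053741699939)
yaw now -74.62 delta cm [38.68 11.09 -1.26] turn -0.015
```

View pics/w11.png

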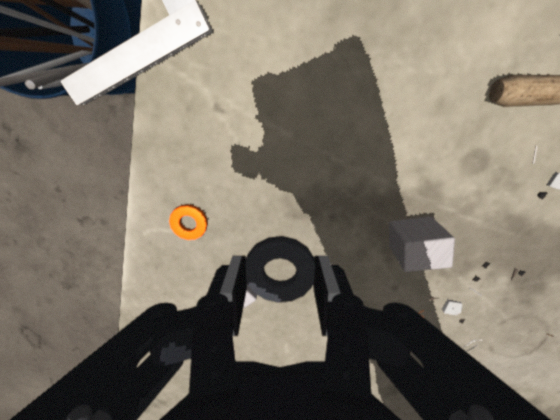

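The washer is gripped centred at (280,268), and the orange ring stays on the table at (188,222).

Call:
servo_tool(
  deltas=[
    [[0,0,-1.5],0,3.6],
    [[3.5,1.0,-0.1],0,3.6],
    [[3.5,1.0,-0.1],0,3.6],
    [[3.5,1.0,-0.1],0,3.6],
    [[3.5,1.0,-0.1],0,3.6],
    [[3.5,1.0,-0.1],0,3.6],
    [[3.5,1.0,-0.1],0,3.6],
    [[3.5,1.0,-0.1],0,3.6],
    [[3.5,1.0,-0.1],0,3.6],
    [[3.5,1.0,-0.1],0,3.6],
    [[3.5,1.0,-0.1],0,3.6],
    [[0,0,0],-0.015,3.6],
  ],
)

```text
clock: 21.48
position: [0.5814, 0.0018, 0.1488]
ee_rot: [0.801, -0.596, -0.045, 0.028]
ft_force: [0.2, -2.1, -0.5]
grip_width: 0.429
```

```bash
python3 -c "
from h import *
f=np.load('pics/w11.npz');W=f['W'];im=f['im']
P=W[236:302,240:320][ (im[236:302,240:320].max(2)<90)].reshape(-1,3); P=P[np.isfinite(P[:,2])]
tcp=np.array([.5905,.3802,.1422]);M=np.array([[.265,-.96,-.088],[-.964,-.267,.013],[-.035,.081,-.996]])
Q=(P-tcp)@M*1000; Q=Q[(abs(Q[:,0])<24)&(abs(Q[:,1])<26)]
z=np.median(Q[:,2]); print('tool z med',z); 
for _ in range(4):
  a=np.linalg.lstsq(np.c_[Q[:,:2],np.ones(len(Q))],Q[:,2],rcond=None)[0]; e=Q[:,2]-np.c_[Q[:,:2],np.ones(len(Q))]@a; Q=Q[abs(e)<max(1.,1.5*e.std())]
print('plane tool',a,len(Q),'circle',cv2.minEnclosingCircle(Q[:,:2].astype(np.float32)), 'n world',M@[-a[0],-a[1],1])
print(pose());go(.5877,-.0223,.15,-73.76)"
```

```text
tool z med -7.939125318775706
plane tool [-0.03551503  0.07206402 -7.80913521] 2400 circle ((0.048981666564941406, -0.6864089965820312), 22.082828521728516) n world [-0.00940706 -0.0019954  -1.00308021]
(21.4833, array([0.5814, 0.0018, 0.1488]), array([[ 0.286, -0.953, -0.105],
       [-0.958, -0.288,  0.009],
       [-0.039,  0.098, -0.994]]), 0.42906054618560346)
yaw now -73.38 delta cm [ 2.48  0.11 -0.21] turn 0.007
```

Call:
servo_tool(
  deltas=[
    [[1.2,0.1,0],0,3.6],
    [[1.2,0,0.5],0,3.6],
    [[0,0,0],0,3.6],
    [[0,0,0],0,3.6],
  ],
)

```text
clock: 21.82
position: [0.5858, -0.0251, 0.1393]
ee_rot: [0.8, -0.597, -0.047, 0.029]
ft_force: [0.2, 0.7, -0.7]
grip_width: 0.43
```

```bash
python3 -c "
from h import *
print(pose());go(.588,-.0224,.12)
W=np.load('pics/w9.npz')['W'];z=W[...,2]
P=W[(z>.075)&(z<.1)&(abs(W[...,0]-.588)<.03)&(abs(W[...,1]+.022)<.03)];print(len(P)); T=P[P[:,2]>.09]; print(T.mean(0),len(T))"
```

```text
(21.8167, array([ 0.5858, -0.0251,  0.1393]), array([[ 0.283, -0.953, -0.109],
       [-0.958, -0.285,  0.009],
       [-0.04 ,  0.102, -0.994]]), 0.4303249191507235)
yaw now -73.56 delta cm [-0.12 -0.49  1.9 ] turn None
220
[ 0.58881518 -0.02215881  0.09316789] 132
```

Call:
servo_tool(
  deltas=[
    [[-0.15,-0.3,0.7],0,3.6],
    [[0,-0.2,0.7],0,3.6],
    [[0,0,0],0,3.6],
    [[0,0,0],0,3.6],
  ],
)

```text
clock: 22.15
position: [0.5886, -0.0176, 0.1221]
ee_rot: [0.802, -0.595, -0.048, 0.029]
ft_force: [-0.0, 0.3, -0.6]
grip_width: 0.429
```

```bash
python3 -c "
from h import *
print(pose());go(.5885,-.0222,.105)
im,*_=shot('wrist','w12')
cv2.imwrite('pics/w12c.png',cv2.resize(im[180:340,190:370],None,fx=3,fy=3))"
```

```text
(22.15, array([ 0.5886, -0.0176,  0.1221]), array([[ 0.287, -0.951, -0.111],
       [-0.957, -0.29 ,  0.01 ],
       [-0.042,  0.103, -0.994]]), 0.4291321784032167)
yaw now -73.29 delta cm [ 0.5  -0.03  1.7 ] turn None
```

View pics/w12c.png

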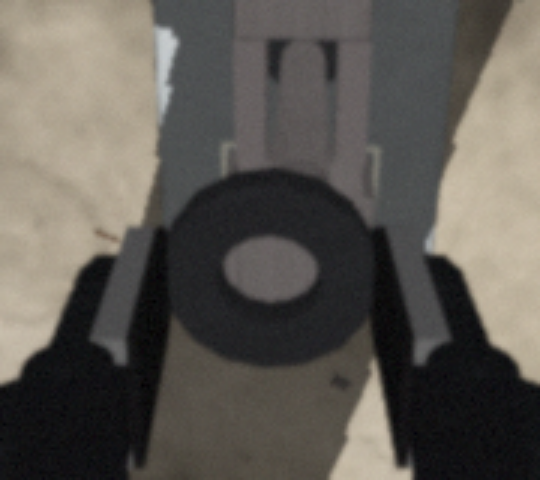

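The stud appears right of the washer bore (crop column 302 against 271), so it needs several mm in +tool x. I'll compute it from this view's depth.

```bash
python3 -c "
from h import *
f=np.load('pics/w12.npz');W=f['W']
tcp=np.array([.5886,-.0176,.1221])
for r in range(196,240,6):
  row=W[r,260:320]; m=(row[:,2]>.062)&(row[:,2]<.1); 
  if m.any(): print(r,np.where(m)[0].min()+260,np.where(m)[0].max()+260,row[m].mean(0).round(4))
"
```

```text
220 282 298 [ 0.5925 -0.0211  0.0685]
226 281 298 [ 0.5922 -0.0209  0.0774]
232 281 299 [ 0.5924 -0.0213  0.0861]
238 292 299 [ 0.5919 -0.0253  0.091 ]
```

Call:
servo_tool(
  deltas=[
    [[0.5,0,0.3],0,3.6],
    [[0,0,0],0,3.6],
    [[0,0,0],0,3.6],
  ],
)

```text
clock: 22.45
position: [0.5899, -0.0217, 0.1188]
ee_rot: [0.802, -0.594, -0.048, 0.029]
ft_force: [0.2, 0.3, -0.7]
grip_width: 0.435
```

```bash
python3 -c "
from h import *
print(pose());go(.588,-.0224,.1)"
```

```text
(22.45, array([ 0.5899, -0.0217,  0.1188]), array([[ 0.289, -0.951, -0.111],
       [-0.956, -0.292,  0.011],
       [-0.042,  0.103, -0.994]]), 0.43459343782988025)
yaw now -73.18 delta cm [0.1  0.01 1.89] turn None
```

Call:
servo_tool(
  deltas=[
    [[0.05,0,0.6],0,3.6],
    [[0.05,0,0.6],0,3.6],
    [[0,0,0.5],0,3.6],
    [[0,0,0],0,3.6],
  ],
)

```text
clock: 22.78
position: [0.5883, -0.023, 0.1006]
ee_rot: [0.802, -0.595, -0.047, 0.029]
ft_force: [0.1, -0.2, -0.1]
grip_width: 0.431
```

```bash
python3 -c "
from h import *
print(pose());go(.588,-.0224,.08)"
```

```text
(22.7833, array([ 0.5883, -0.023 ,  0.1006]), array([[ 0.288, -0.951, -0.11 ],
       [-0.957, -0.291,  0.01 ],
       [-0.042,  0.102, -0.994]]), 0.4306564029540788)
yaw now -73.22 delta cm [ 0.02 -0.2   2.05] turn None
```

Call:
servo_tool(
  deltas=[
    [[0,-0.06,0.5],0,3.6],
    [[0,-0.06,0.5],0,3.6],
    [[0,-0.06,0.5],0,3.6],
    [[0,0,0],0,3.6],
  ],
)

```text
clock: 23.12
position: [0.588, -0.0222, 0.0834]
ee_rot: [0.802, -0.595, -0.048, 0.029]
ft_force: [-0.5, -0.2, -0.9]
grip_width: 0.428
```

```bash
python3 -c "
from h import *
print(pose());go(.588,-.0224,.06)"
```

```text
(23.1167, array([ 0.588 , -0.0222,  0.0834]), array([[ 0.288, -0.951, -0.11 ],
       [-0.957, -0.291,  0.01 ],
       [-0.042,  0.103, -0.994]]), 0.42835883578227923)
yaw now -73.23 delta cm [ 0.11 -0.23  2.33] turn None
```

Call:
servo_tool(
  deltas=[
    [[0.03,-0.06,0.6],0,3.6],
    [[0.03,-0.06,0.6],0,3.6],
    [[0.03,-0.06,0.6],0,3.6],
    [[0.03,-0.06,0.4],0,3.6],
    [[0,0,0],0,3.6],
  ],
)

```text
clock: 23.53
position: [0.5882, -0.0223, 0.0586]
ee_rot: [0.802, -0.595, -0.048, 0.029]
ft_force: [-0.3, -0.5, 0.2]
grip_width: 0.434
```

```bash
python3 -c "
from h import *
print(pose());go(.588,-.0224,.057)"
```

```text
(23.5333, array([ 0.5882, -0.0223,  0.0586]), array([[ 0.289, -0.951, -0.111],
       [-0.957, -0.291,  0.01 ],
       [-0.042,  0.103, -0.994]]), 0.4344257734957029)
yaw now -73.21 delta cm [0.01 0.   0.16] turn None
```

Call:
servo_tool(
  deltas=[
    [[0,0,0.3],0,3.6],
    [[0,0,0],0,4.5],
    [[0,0,0],0,5.2],
    [[0,0,0],0,5.6],
    [[0,0,0],0,5.6],
    [[-0.04,0.1,-1.0],0,5.6],
    [[-0.08,0.2,-2.0],0,5.6],
    [[-0.1,0.3,-3.0],0,5.6],
    [[-0.1,0.3,-3.0],0,5.6],
    [[0,2.3,-3.0],0,6.0],
    [[0,3.0,-1.0],0,6.0],
    [[0,0,0],0,6.0],
  ],
)

```text
clock: 24.53
position: [0.541, -0.0387, 0.2016]
ee_rot: [0.802, -0.594, -0.048, 0.029]
ft_force: [0.7, -0.3, -0.0]
grip_width: 0.706
```

```bash
python3 -c "
from h import *
tops('wrist','w13',.058,.068)
W=np.load('pics/w13.npz')['W']; z=W[...,2]
P=W[(z>.056)&(z<.07)&(abs(W[...,0]-.588)<.03)&(abs(W[...,1]+.022)<.03)]
r=np.linalg.lstsq(np.c_[P[:,:2]-[.588,-.022],np.ones(len(P))],P[:,2],rcond=None)[0]; print('washer plane',r,len(P),cv2.minEnclosingCircle((P[:,:2]*1000).astype(np.float32)))"
```

```text
[ 517   20   43   69 1312] rect [ 711.3 -210.7] [48.7 34.1] 77.89 z 0.0635 mean [ 0.7094 -0.1969]
[ 263  110   43   45 1147] rect [587.2 -21.8] [39.  38.8] 71.93 z 0.0626 mean [ 0.5883 -0.0214]
(24.5833, array([ 0.5426, -0.0378,  0.2012]), array([[ 0.29 , -0.951, -0.11 ],
       [-0.956, -0.293,  0.011],
       [-0.043,  0.102, -0.994]]), 0.699580248526839)
washer plane [-0.01295233  0.0011      0.06235509] 1217 ((588.3787841796875, -21.40323829650879), 35.82823944091797)
```

View pics/w13.png

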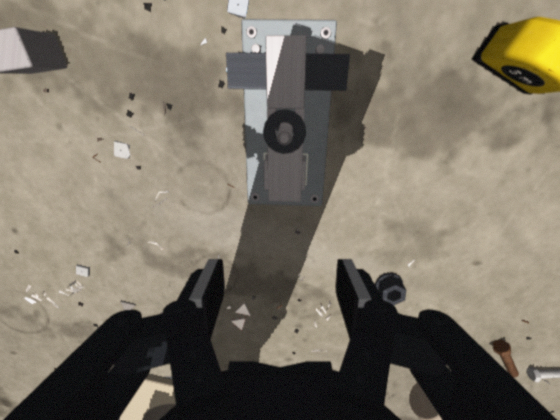

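The washer lies flat round the stud at (285,131), centred to about 1 mm, top at 62 mm. The nut is at (391,288). Going to the nut.

Call:
servo_tool(
  deltas=[
    [[2.3,3.2,1.0],0,6.5],
    [[2.3,3.2,1.0],0,6.5],
    [[2.3,3.2,1.0],0,6.5],
    [[2.3,3.2,1.0],0,6.5],
    [[2.3,3.2,1.0],0,6.5],
    [[2.3,3.0,1.0],0,6.5],
    [[0,0,0],0,6.5],
    [[0,0,0],0,6.5],
  ],
)

```text
clock: 25.25
position: [0.3922, -0.2284, 0.1527]
ee_rot: [0.805, -0.591, -0.047, 0.026]
ft_force: [1.0, 0.7, -0.1]
grip_width: 0.761
```

```bash
python3 -c "
from h import *
tops('wrist','w14',.02,.032,100)
im=np.load('pics/w14.npz')['im'];W=np.load('pics/w14.npz')['W'];z=W[...,2]
m=((z>.021)&(z<.032)&(abs(W[...,0]-.424)<.03)&(abs(W[...,1]+.222)<.03)).astype(np.uint8)
P=(W[m>0][:,:2]*1000).astype(np.float32); hull=cv2.convexHull(P)[:,0]; ap=cv2.approxPolyDP(hull,3,True)[:,0]; print(ap.round(1))
d=np.diff(np.r_[ap,ap[:1]],axis=0); print([(round(float(np.hypot(*v)),1),round(float(np.degrees(np.arctan2(v[1],v[0])))%60,1)) for v in d])
# width extents over angle
c=P.mean(0); 
for a in range(0,180,5):
  t=np.radians(a); q=P@[np.cos(t),np.sin(t)]; print(a,round(float(np.ptp(q)),1),end='; ')
"
```

```text
[274 136  34  38 716] rect [ 424.  -221.9] [29.9 33.3] 50.81 z 0.0265 mean [ 0.4245 -0.2217]
[336 324  16  17 127] rect [ 242.7 -347.2] [ 2.6 23.7] 62.32 z 0.0262 mean [ 0.2434 -0.3475]
[  2 348  63  15 452] rect [62.4 23.7] [14.8 83.4] 20.37 z 0.026 mean [0.0676 0.0147]
(25.3, array([ 0.392 , -0.2288,  0.1526]), array([[ 0.297, -0.949, -0.107],
       [-0.954, -0.3  ,  0.013],
       [-0.045,  0.098, -0.994]]), 0.7615630849467067)
[[ 439.4 -215.4]
 [ 427.3 -205.3]
 [ 410.5 -212.4]
 [ 407.9 -226.7]
 [ 421.  -238.7]
 [ 437.2 -232.1]]
[(15.8, 20.4), (18.2, 22.9), (14.6, 19.6), (17.7, 17.6), (17.5, 22.1), (16.9, 22.4)]
0 31.8; 5 32.5; 10 33.0; 15 33.4; 20 33.5; 25 33.3; 30 33.1; 35 32.6; 40 31.9; 45 30.9; 50 30.0; 55 30.9; 60 32.0; 65 32.9; 70 33.5; 75 33.8; 80 33.9; 85 33.8; 90 33.4; 95 32.7; 100 31.8; 105 30.6; 110 29.8; 115 30.1; 120 31.0; 125 32.0; 130 32.6; 135 33.1; 140 33.3; 145 33.2; 150 32.9; 155 32.5; 160 31.8; 165 30.9; 170 30.0; 175 30.8;
```

```bash
python3 -c "
from h import *
go(.424,-.2219,.04,-69.2)"
```

```text
yaw now -72.72 delta cm [ 0.8  -4.35 10.86] turn -0.062
```

Call:
servo_tool(
  deltas=[
    [[0.2,-1.4,1.0],-0.06,6.5],
    [[0.2,-1.4,2.4],0,6.5],
    [[0.2,-1.0,2.4],0,6.5],
    [[0.2,-0.5,2.4],0,6.5],
    [[0,0,2.0],0,6.5],
    [[0,0,0],0,6.5],
    [[0,0,0],0,6.5],
  ],
)

```text
clock: 25.88
position: [0.4342, -0.2135, 0.0444]
ee_rot: [0.826, -0.561, -0.046, 0.023]
ft_force: [0.2, 0.1, 0.8]
grip_width: 0.763
```

```bash
python3 -c "
from h import *
print(pose());go(.424,-.2219,.011,-69.2)"
```

```text
(25.8833, array([ 0.4342, -0.2135,  0.0444]), array([[ 0.366, -0.925, -0.102],
       [-0.929, -0.369,  0.013],
       [-0.049,  0.09 , -0.995]]), 0.7630684804256961)
yaw now -68.5 delta cm [0.57 0.95 3.41] turn 0.012
```

Call:
servo_tool(
  deltas=[
    [[0.6,1.2,0.3],0.012,6.5],
    [[0,0,0.6],0,6.5],
    [[0,0,0],0,6.5],
    [[0,0,0],0,6.5],
  ],
)

```text
clock: 26.22
position: [0.4263, -0.224, 0.039]
ee_rot: [0.823, -0.566, -0.044, 0.023]
ft_force: [-0.4, -0.3, 1.5]
grip_width: 0.761
```

```bash
python3 -c "
from h import *
print(pose());go(.424,-.2219,.011,-69.2)"
```

```text
(26.2167, array([ 0.4263, -0.224 ,  0.039 ]), array([[ 0.356, -0.929, -0.098],
       [-0.933, -0.358,  0.012],
       [-0.046,  0.087, -0.995]]), 0.7606098705917986)
yaw now -69.14 delta cm [-0.15 -0.1   2.82] turn 0.001
```

Call:
servo_tool(
  deltas=[
    [[-0.15,-0.1,1.0],0,6.5],
    [[0,0,1.0],0,6.5],
    [[0,0,0.7],0,6.5],
    [[0,0,0],0,6.5],
    [[0,0,0],0,6.5],
  ],
)

```text
clock: 26.63
position: [0.4248, -0.2218, 0.0106]
ee_rot: [0.823, -0.566, -0.042, 0.022]
ft_force: [0.3, -0.5, 0.6]
grip_width: 0.764
```

```bash
python3 -c "
from h import *
print(pose());go(.424,-.2219,.011,-69.2)"
```

```text
(26.6333, array([ 0.4248, -0.2218,  0.0106]), array([[ 0.356, -0.93 , -0.095],
       [-0.934, -0.358,  0.011],
       [-0.044,  0.085, -0.995]]), 0.7637127487726951)
yaw now -69.15 delta cm [-0.02  0.08 -0.03] turn 0.001
```

Call:
servo_tool(
  deltas=[
    [[0,0,0],0,5.0],
    [[0,0,0],0,2.6],
    [[0,0,0],0,2.6],
    [[0,0,0],0,2.6],
    [[0,0,0],0,2.6],
    [[0,0,0],0,2.6],
    [[0,0,0],0,2.6],
    [[0,0,0],0,2.6],
  ],
  force=50,
)

```text
clock: 27.3
position: [0.4252, -0.2218, 0.0111]
ee_rot: [0.823, -0.566, -0.042, 0.022]
ft_force: [0.5, 1.2, -1.2]
grip_width: 0.336
```

Call:
servo_tool(
  deltas=[
    [[-0.1,0.2,-2.0],0,2.6],
    [[-0.1,0.2,-3.0],0,2.6],
    [[-0.1,0.2,-3.0],0,2.6],
    [[-0.1,0.2,-3.0],0,2.6],
    [[-0.1,0.2,-3.0],0,2.6],
    [[0,0,-1.0],0,2.6],
    [[0,0,0],0,2.6],
  ],
)

```text
clock: 27.88
position: [0.4263, -0.2217, 0.1661]
ee_rot: [0.823, -0.566, -0.045, 0.023]
ft_force: [-0.2, -0.0, -2.6]
grip_width: 0.333
```

```bash
python3 -c "
from h import *
print(pose()); T=telemetry.get_obs(); tcp=np.array(T['position']);M=R.from_quat(T['ee_rot']).as_matrix()
im,d,W,C=shot('wrist','w15')
Q=((W-tcp)@M*1000); m=(abs(Q[...,0])<14)&(abs(Q[...,1])<20)&(Q[...,2]<0)&(Q[...,2]>-30)
v,u=np.where(m); print('px',u.min(),u.max(),v.min(),v.max()); P=Q[m]; 
t=np.percentile(P[:,2],5); 
P=P[P[:,2]<t+5]
for _ in range(4):
  a=np.linalg.lstsq(np.c_[P[:,:2],np.ones(len(P))],P[:,2],rcond=None)[0]; e=P[:,2]-np.c_[P[:,:2],np.ones(len(P))]@a; P=P[abs(e)<max(.7,1.5*e.std())]
print('plane',a,len(P),'n world',M@[-a[0],-a[1],1],cv2.minAreaRect(P[:,:2].astype(np.float32)))
go(.588,-.0224,.15)"
```

```text
(27.8833, array([ 0.4263, -0.2217,  0.1661]), array([[ 0.355, -0.929, -0.1  ],
       [-0.934, -0.358,  0.013],
       [-0.048,  0.089, -0.995]]), 0.3334040367019794)
px 253 312 242 320
plane [ -0.04160478   0.08201955 -15.86241735] 1360 n world [-0.00889586  0.00320405 -1.00417566] ((-0.1515636444091797, 2.2441558837890625), (27.812692642211914, 33.88719940185547), 1.011570692062378)
yaw now -69.17 delta cm [-12.77 -22.32   0.14] turn None
```

View pics/w15.png

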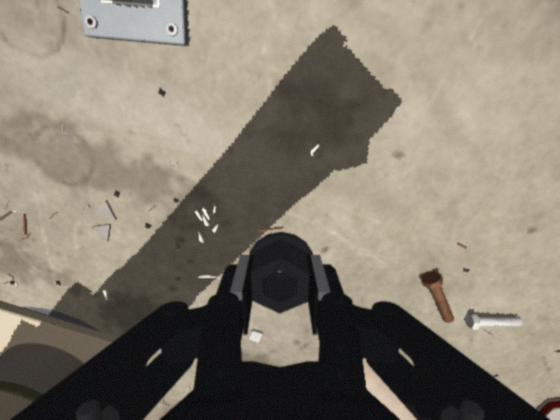

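The nut is held upright (tilt 0.009) at (280,285). Carrying it to the stud.

Call:
servo_tool(
  deltas=[
    [[-1.6,-2.75,-0.2],0,2.6],
    [[-1.6,-2.75,-0.2],0,2.6],
    [[-1.6,-2.75,-0.2],0,2.6],
    [[-1.6,-2.75,-0.2],0,2.6],
    [[-1.6,-2.75,-0.2],0,2.6],
    [[-1.6,-2.75,-0.2],0,2.6],
    [[-1.6,-2.75,-0.2],0,2.6],
    [[0,0,0],0,2.6],
    [[0,0,0],0,2.6],
  ],
)

```text
clock: 28.68
position: [0.5648, -0.041, 0.1476]
ee_rot: [0.821, -0.568, -0.055, 0.028]
ft_force: [0.1, -0.6, -1.8]
grip_width: 0.334
```

```bash
python3 -c "
from h import *
print(pose());go(.5888,-.0219,.125)"
```

```text
(28.6833, array([ 0.5648, -0.041 ,  0.1476]), array([[ 0.348, -0.929, -0.122],
       [-0.936, -0.353,  0.017],
       [-0.059,  0.109, -0.992]]), 0.33406459996132065)
yaw now -69.58 delta cm [-0.82 -3.15  1.99] turn None
```

Call:
servo_tool(
  deltas=[
    [[-0.4,-1.5,0.5],0,2.6],
    [[-0.4,-1.5,0.5],0,2.6],
    [[0,0,0.2],0,2.6],
    [[0,0,0],0,2.6],
    [[0,0,0],0,2.6],
  ],
)

```text
clock: 29.1
position: [0.5845, -0.0236, 0.1238]
ee_rot: [0.82, -0.568, -0.06, 0.032]
ft_force: [0.4, 0.2, -1.2]
grip_width: 0.337
```

```bash
python3 -c "
from h import *
print(pose());go(.5888,-.0219,.115)"
```

```text
(29.1, array([ 0.5845, -0.0236,  0.1238]), array([[ 0.347, -0.928, -0.134],
       [-0.936, -0.352,  0.016],
       [-0.062,  0.12 , -0.991]]), 0.33697212698904133)
yaw now -69.67 delta cm [ 0.05 -0.56  0.82] turn None
```

Call:
servo_tool(
  deltas=[
    [[0.05,-0.5,0.1],0,2.6],
    [[0,0,0.1],0,2.6],
    [[0,0,0],0,2.6],
  ],
)

```text
clock: 29.35
position: [0.588, -0.0245, 0.1205]
ee_rot: [0.819, -0.57, -0.06, 0.032]
ft_force: [-0.1, 0.1, -1.4]
grip_width: 0.336
```

```bash
python3 -c "
from h import *
print(pose());go(.589,-.0219,.105)"
```

```text
(29.35, array([ 0.588 , -0.0245,  0.1205]), array([[ 0.344, -0.929, -0.135],
       [-0.937, -0.349,  0.016],
       [-0.062,  0.121, -0.991]]), 0.3363660776667906)
yaw now -69.84 delta cm [-0.12 -0.37  1.52] turn None
```

Call:
servo_tool(
  deltas=[
    [[-0.2,-0.2,0],0,2.6],
    [[0,0,0],0,2.6],
  ],
)

```text
clock: 29.52
position: [0.5892, -0.0225, 0.1207]
ee_rot: [0.819, -0.57, -0.06, 0.032]
ft_force: [-0.6, 1.1, -1.4]
grip_width: 0.337
```

```bash
python3 -c "
from h import *
print(pose());go(.589,-.0219,.105)"
```

```text
(29.5167, array([ 0.5892, -0.0225,  0.1207]), array([[ 0.343, -0.93 , -0.135],
       [-0.937, -0.348,  0.016],
       [-0.062,  0.121, -0.991]]), 0.3366853648277455)
yaw now -69.9 delta cm [ 0.03 -0.19  1.56] turn None
```

Call:
servo_tool(
  deltas=[
    [[0,-0.06,0.5],0,2.6],
    [[0,-0.06,0.5],0,2.6],
    [[0.03,-0.07,0.5],0,2.6],
    [[0,0,0],0,2.6],
  ],
)

```text
clock: 29.85
position: [0.5893, -0.0219, 0.1048]
ee_rot: [0.819, -0.57, -0.059, 0.032]
ft_force: [-0.4, -0.1, -1.4]
grip_width: 0.332
```

```bash
python3 -c "
from h import *
print(pose());go(.589,-.0219,.09)"
```

```text
(29.85, array([ 0.5893, -0.0219,  0.1048]), array([[ 0.343, -0.93 , -0.133],
       [-0.937, -0.348,  0.016],
       [-0.061,  0.12 , -0.991]]), 0.3322743409072347)
yaw now -69.9 delta cm [ 0.08 -0.14  1.47] turn None
```

Call:
servo_tool(
  deltas=[
    [[0.03,-0.05,0.4],0,2.6],
    [[0.03,-0.05,0.4],0,2.6],
    [[0.03,-0.05,0.4],0,2.6],
    [[0,0,0],0,2.6],
  ],
)

```text
clock: 30.18
position: [0.5891, -0.022, 0.0908]
ee_rot: [0.819, -0.57, -0.06, 0.032]
ft_force: [-0.7, -0.1, -0.2]
grip_width: 0.335
```

```bash
python3 -c "
from h import *
print(pose());go(.589,-.0219,.075)"
```

```text
(30.1833, array([ 0.5891, -0.022 ,  0.0908]), array([[ 0.343, -0.93 , -0.134],
       [-0.937, -0.348,  0.016],
       [-0.061,  0.121, -0.991]]), 0.33543811101494836)
yaw now -69.89 delta cm [ 0.09 -0.19  1.56] turn None
```

Call:
servo_tool(
  deltas=[
    [[0.03,-0.06,0.5],0,2.6],
    [[0.03,-0.06,0.5],0,2.6],
    [[0.03,-0.06,0.4],0,2.6],
    [[0,0,0.2],0,2.6],
    [[0,0,0],0,2.6],
  ],
)

```text
clock: 30.6
position: [0.5893, -0.022, 0.0733]
ee_rot: [0.819, -0.57, -0.059, 0.032]
ft_force: [-1.4, -0.2, 2.7]
grip_width: 0.332
```

Call:
servo_tool(
  deltas=[
    [[0,0,0],0,3.4],
    [[0,0,0],0,4.0],
    [[0,0,0],0,4.6],
    [[0,0,0],0,5.0],
    [[0,0,0],0,5.0],
    [[-0.06,0.12,-1.0],0,5.0],
    [[-0.12,0.24,-2.0],0,5.0],
    [[-0.18,0.36,-3.0],0,5.0],
    [[-0.18,0.36,-3.0],0,5.0],
    [[0,2.3,-2.0],0,5.0],
    [[0,3.0,-0.5],0,5.0],
    [[0,0,0],0,5.0],
  ],
)

```text
clock: 31.6
position: [0.5418, -0.0409, 0.2044]
ee_rot: [0.819, -0.569, -0.06, 0.032]
ft_force: [0.7, -0.8, 0.3]
grip_width: 0.582
```

```bash
python3 -c "
from h import *
im,d,W,C=shot('wrist','w16');z=W[...,2];print(pose())
near=(abs(W[...,0]-.588)<.05)&(abs(W[...,1]+.022)<.05)
for n,lo,hi in(('nut top',.084,.092),('collar',.066,.0705),('washer',.06,.0645),('strap',.052,.0565)):
  m=(z>lo)&(z<hi)&(near if n!='strap' else (abs(W[...,0]-.588)<.085)&(abs(W[...,1]+.022)<.045)); P=W[m]
  if len(P)>20:
    r=np.linalg.lstsq(np.c_[P[:,:2]-[.588,-.022],np.ones(len(P))],P[:,2],rcond=None)[0]; rc=cv2.minAreaRect((P[:,:2]*1000).astype(np.float32)); print(n,len(P),'z',np.median(P[:,2]).round(4),'slope',r[:2].round(3),np.round(rc[0],1),np.round(rc[1],1),round(rc[2],1))
S=shot('side','side2')
a=cv2.resize(im[0:250,150:420],(540,500)); b=cv2.resize(S[0][200:280,230:350],(750,500)); cv2.imwrite('pics/end.png',cv2.resize(np.hstack([a,b]),(790,306)))"
```

```text
(31.65, array([ 0.5435, -0.0398,  0.2042]), array([[ 0.345, -0.929, -0.133],
       [-0.936, -0.35 ,  0.016],
       [-0.062,  0.119, -0.991]]), 0.5825552076601428)
nut top 906 z 0.0887 slope [-0.002  0.003] [588.  -21.2] [33.5 29.7] 22.2
collar 273 z 0.0684 slope [ 0.001 -0.002] [593.6 -20.5] [25.7 37. ] 11.8
washer 73 z 0.0616 slope [-0.004 -0.001] [592.8 -20.1] [27.8 39.1] 17.7
strap 4558 z 0.0547 slope [0.001 0.001] [590.2 -21.3] [150.  34.] 16.9
```

View pics/end.png

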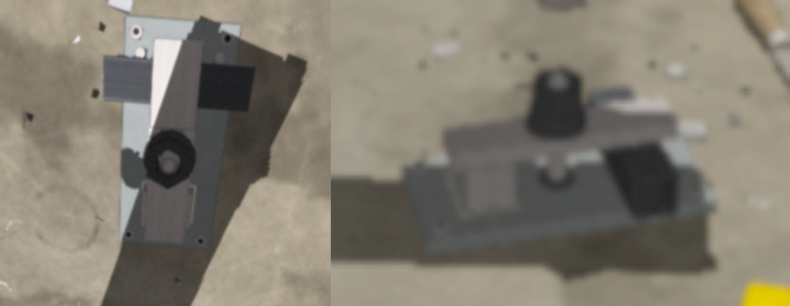

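The picture shows the full stack: block on its seat, strap level from block to tube, washer and nut seated on the stud. All heights are right (strap top 54.7, washer top 62, nut top 88.7 mm) and slopes are 0.004 or less. The gripper is clear, so I'm handing in.

```bash
python3 -c "
from h import *
print(order.hand_in())"
```

```text
the job is handed in; nothing more can be done
None
```

The clamp is set up and the job is handed in, at about 32 s of the 106 s allowed; the hand-in gives no verdict. The 30 mm block is on its seat, the strap bridges block and tube over the stud, and the washer and nut (collar down) are on top.

**Last wrist-camera checks:**

| Item | Top height | Expected | Position and tilt |
|---|---|---|---|
| Block | 42.6 mm | 42 mm | about 2 mm off the seat centre, aligned to 0.1° (measured before the strap went on) |
| Strap | 54.7 mm | 54 mm | about 2.5 mm from the stud, within about 0.7° of the plate, slope about 0.001 |
| Washer | 62 mm | 62 mm | about 1 mm from the stud axis (before the nut went on), slope 0.004 |
| Nut | 88.7 mm | 88 mm | about 1 mm from the stud axis, slope 0.003 |

- **Robot:** the gripper was well clear of everything at hand-in.
- **Bystanders:** I never went near the low block, tall block, tape measure or orange ring. I did not measure their positions again at the end.
- **Disagreements:** the scene and side cameras differed by about 7 mm, so I placed everything by the wrist camera. One slope fit of the washer, taken before the nut went on, read 0.013; it may have included points on the stud, and the later reading was 0.004.
- **Tool lean:** the tool slowly leaned to about 0.13 rad during the run. The parts still settled flat when released.
- **Highest force seen:** about 38 N at the wrist, when the strap was pressed onto the tube and block.

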